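# Swap the coarse and fine sharpening stones between spring holder and drip stand

## Task

The coarse work is done: swap the two sharpening stones, so that the cream fine stone is held in the spring-jaw holder and the brick-red coarse stone lies on the drip stand, each flat, square and centred sideways on its place. The fine stone must lie down on the holder's bed between the plain stop and the sprung jaw, held by the spring. The stones are brittle: set them down, never drop them or ram one hard into the sprung jaw, and leave the oil bottle, tape measure and compound bar where they are.

Things in the scene. Friction and masses are not known exactly. Their poses are not given: they have to be found in the camera images.
- coarse_mid (a point): coarse sharpening stone, brick red, plain block 150 mm long (own x), 50 wide (own y), 25 thick (own z, up), about 0.42 kg, brittle, either end may lead. Point: its centre. Starts clamped in the spring-jaw holder.
- fine_mid (a point): fine sharpening stone, cream, plain block 150 mm long (own x), 50 wide (own y), 25 thick (own z, up), about 0.42 kg, brittle, either end may lead. Point: its centre. Starts on the drip stand.
- holder: spring-jaw stone holder, fixed to the bench: slotted bed 34 mm wide (narrower than a stone: fingers pass beside it), top 30 mm above the bench; on it a plain stop, then a sprung jaw, both 60 mm wide, 14 mm above the bed, upright faces, square edges; behind the jaw an end block 18 mm above the bed. Origin on the bench under holder_seat; x from stop to jaw, within 0.35 rad of away from the robot.
- holder_seat (a point): middle of the bed's top, axes as holder. Stop and jaw unit are clamped where the last user left them, not measured: stop face at x = -87 to -63 mm, jaw face at rest 138 to 142 mm past it, at its end of travel 152 to 156 mm. So a 150 mm stone goes in tilted: one end low against the jaw, which it pushes right back by feel, then the other end comes down inside the stop.
- jaw (a joint): travel of the holder's sprung jaw, m: 0 at rest, growing as it is pushed back along holder x to its rubber-buffered end at 0.014, where the force climbs steeply. Spring force towards the stop 5.6 N at 0, plus 0.7 N per mm, 15.4 N at the end; damped, 40 N per m/s. With a stone clamped it reads 0.007 to 0.012.
- stand_seat (a point): drip stand, fixed to the bench: black tray 206 x 86 x 6 mm with two rubber cross ribs (x = -45 and +45 mm) on which a stone lies, and at each end an upright lip 66 mm wide, inner faces at x = -82 and +82 mm, tops 10 mm above the ribs; no side walls. Point: midway between the ribs at the height of their tops, 20 mm above the bench; x along the stand and its stone, z up.
- oil_mid (a point): amber oil bottle with black cap, 52 mm in diameter, 135 mm tall, upright; the point is its centre. A bystander
- tape_mid (a point): red tape measure, 74 x 40 x 64 mm tall; the point is its centre. A bystander
- bar_mid (a point): green bar of polishing compound in paper, 80 x 36 x 30 mm tall; the point is its centre. A bystander
Things that resemble listed ones, but are neither listed nor needed, are in the scene too. There is more than one size of the part that bears coarse_mid; the job needs the middle-sized.

How it is judged:
By the outcome, as a careful person would: the job done as asked, in the order asked, and still so for the second after the job is handed in, with the robot touching nothing.
It also fails if it takes over 72 s, if anything falls off the work surface, if the arm or the gripper's body presses on something with over 40 N, if the wrist force passes 120 N, or if a joint passes its speed limit or range.

## Robot

A 7-joint arm with a two-finger parallel gripper is mounted at the origin on the work surface. World frame = base frame: x ahead of the robot, y to its left, z up, the work surface at z = 0. Lengths are in m, angles in rad, forces in N, time in s.
With the tool pointing down it reaches from about 0.4 to 0.85 m from the base axis. Payload 10.4 kg.
Tool frame: the origin (TCP) lies at the very end of the fingers, on their centre line; the grasp point (between the pads) lies 19 mm behind it; z points along the fingers, y is the direction in which the jaws open and shut (so a half turn about z gives the same grasp; the last joint's range is limited). The gripper opens to 87 mm and grips with 3 to 60 N. Pads are 19 mm wide; open, the fingers measure 117 mm over their backs; the gripper's body (75 mm by 190 mm) begins 51 mm behind the grasp point.
Start: joints at [1.096, 0.332, -0.065, 1.46, 0.022, 1.35, -0.088], TCP at [0.273, -0.562, 0.223] pointing down, gripper open.
Joint ranges: [-2.6, 2.6], [-0.5, 2.12], [-1.47, 1.34], [0.16, 2.42], [-1.27, 4.41], [0.06, 2.06], [-2.6, 2.6]. Speed limits (rad/s): [2.22, 2.22, 2.79, 2.79, 3.14, 3.14, 3.14].

## Interface

Orientations are given as a unit quaternion [x, y, z, w].
In Python, from bench import r, eyes, job gives the robot as it stands. The module is installed in compiled form; this text tells all that it offers.
- The arm moves only by the tool play_rows, never from a script. Its argument "motion" is a list of rows, each a list of 7 numbers: the shift along the tool's x, y, z as a fraction of full scale, then the turn, a rotation vector about the tool's x, y, z as a fraction of full scale, then the opening in per cent of the stroke, from 0 (shut) to 100 (fully open). A call has 1 to 5 rows; each row is the pose to reach, as a shift and turn from the pose commanded when the call began, along the tool's axes at that moment; what a row does not reach only later rows make up. Full scale, the value 1, is 0.2 m for a shift and 90 degrees for a turn. A row lasts 1/8 s, in which the tool goes at most 62.5 mm and 10.7 degrees, less where a joint would pass 70% of its speed; a pose out of reach is approached as far as the arm can. A call with a number of a shift or a turn outside -1 to 1 is refused whole. A call with a gripper value outside its range is refused whole. The fingers move at their own pace and stop on an object; "squeeze" is the grip in N (left out, the last holds). Time passes only in rows, so rows that repeat a pose let the fingers close. It gives the time, the measured TCP pose, the force and the opening at its end, in the units of the state.
- r.read_state(): the state, without advancing time (a new reading comes with each control period).
- eyes.camera(name): name is "side" or "top"; returns a dict with "image" (480x640x3 uint8, red, green, blue), "mtx" (3x3 intrinsics, pixels), "R" (3x3) and "t" (3): a world point X has camera coordinates R X + t. Camera axes: x right, y down, z forward; pixel columns grow to the right and rows downward; lengths in m; the calibration is good to about 2 mm. A picture is of the moment at which its call begins. There is no depth.
- job.close_job(): hands the job in, once; it reports no verdict.
Trained networks look in a picture, given as the dict that the camera call returned (one of the last four; its "shot" number tells which), for a name from the list of things; names that differ only in an ending like _2 or _b are one class to them, and where a whole thing is asked for, a point or a joint stands for the part that bears it (a point fixed in the world has none). Each returns a list of dicts, best first, with "p" (0 to 1); they miss things now and then, are a little off and sometimes report something else, mostly with a low value. They report only what shows in the picture. A call takes as long as a camera call. They do not tell look-alikes from the thing itself.
- eyes.regions_of(picture, label): "region" (480x640 bool, what is visible of it) and "xy" ([column, row] in pixels, amid what is visible of it).
- eyes.landmark_of(picture, label): "xy" ([column, row] in pixels: a listed point, or the origin of a listed thing).
The state is a dict: "time": time; "joint_positions": joint angles; "joint_vel": joint speeds; "joint_torque": joint torques, N m; "ee_pos": TCP position; "eef_rot": TCP orientation; "ft_force": force on the tool from outside, world axes, zero at the start; "torque": the same for the moment, N m; "width": finger opening in m.
Only numpy, scipy, OpenCV 4.12 (cv2) and the standard library are available. Lean on these libraries where they do the work, as an engineer would, in place of code of your own. Each camera call takes 0.05 s, during which the arm holds its last target. There are 200 camera calls.

## Working session

There is one attempt and no reset: what is moved stays moved. The work goes in short steps, Python scripts to look and compute and a tool call to move; the robot and the scene stay as the last step left them, time stands still between calls to the robot, and variables do not carry over. Pictures are saved under pics/ and viewed, about 8 in all and at most 12, crops included, and the job is handed in when it is done.

Besides the shell and the picture viewer there is one more tool, called by a JSON object that holds its "method" and its "body", one argument or row to a line. play_rows: Moves the arm, as the interface text tells. Shift numbers are shares of 0.2 m and turn numbers shares of 90 degrees, none past 1 either way. Its arguments: {"type":"object","properties":{"motion":{"type":"array","items":{"type":"array","items":{"type":"number"}}},"squeeze":{"type":"number"}},"required":["motion"]}

```bash
mkdir -p pics; cat > h.py <<'E'
import numpy as np, cv2
from scipy.spatial.transform import Rotation as Ro
from bench import r, eyes, job
def ray(c,uv):
    d=np.linalg.inv(c["mtx"])@[uv[0],uv[1],1.]
    return -c["R"].T@c["t"], c["R"].T@d
def onz(c,uv,z):
    o,d=ray(c,uv); return o+d*(z-o[2])/d[2]
def proj(c,X):
    p=c["mtx"]@(c["R"]@np.asarray(X,float)+c["t"]); return p[:2]/p[2]
def save(im,n): cv2.imwrite("pics/"+n,im[:,:,::-1])
E
python3 - <<'E'
from h import *
np.set_printoptions(precision=4,suppress=True)
T=eyes.camera("top");S=eyes.camera("side")
save(T["image"],"t0.png");save(S["image"],"s0.png")
for n,c in(("top",T),("side",S)):
    print(n,"cam",-c["R"].T@c["t"],c["mtx"][0,0])
    for l in["coarse_mid","fine_mid","holder","holder_seat","stand_seat","oil_mid","tape_mid","bar_mid","jaw"]:
        a=[]
        if l!="jaw":
            a=[(np.round(d["xy"],1).tolist(),round(d["p"],2)) for d in eyes.landmark_of(c,l)]
        b=[(np.round(d["xy"]).tolist(),int(d["region"].sum()),round(d["p"],2)) for d in eyes.regions_of(c,l)]if l not in("holder_seat","stand_seat") else[]
        print(l,a,b)
print(r.read_state())
E
```

```text
top cam [0.3815 0.0425 1.3956] 546.9519401373536
coarse_mid [([160.2, 198.8], 0.87), ([257.2, 346.5], 0.84), ([256.7, 250.7], 0.58)] [([258.0, 253.0], 1283, 0.95), ([163.0, 196.0], 2599, 0.83), ([257.0, 347.0], 753, 0.57)]
fine_mid [([420.1, 238.7], 0.86), ([501.1, 258.1], 0.25)] [([417.0, 237.0], 1254, 0.97)]
holder [] [([249.0, 216.0], 632, 0.64)]
holder_seat [([256.7, 254.1], 0.19)] []
stand_seat [([421.0, 238.5], 0.61)] []
oil_mid [([344.4, 148.7], 0.82)] [([344.0, 151.0], 527, 0.74), ([252.0, 215.0], 574, 0.34)]
tape_mid [([503.3, 261.8], 0.94)] [([505.0, 263.0], 649, 0.91)]
bar_mid [([183.9, 278.8], 0.84)] [([184.0, 279.0], 513, 0.86)]
jaw [] [([250.0, 220.0], 107, 0.48)]
side cam [0.0363 0.8155 0.9478] 508.6541270019777
coarse_mid [([356.7, 354.6], 0.92), ([147.5, 348.8], 0.79), ([273.8, 299.6], 0.59)] [([149.0, 350.0], 3234, 0.77), ([274.0, 300.0], 1490, 0.73), ([357.0, 355.0], 1028, 0.59)]
fine_mid [] []
holder [([272.8, 309.5], 0.94)] [([253.0, 305.0], 709, 0.78)]
holder_seat [([272.6, 301.1], 0.85)] []
stand_seat [([346.3, 205.9], 0.61)] []
oil_mid [([241.3, 203.2], 0.63)] [([241.0, 203.0], 695, 0.74)]
tape_mid [([395.6, 171.9], 0.95), ([274.4, 296.6], 0.36)] [([395.0, 174.0], 508, 0.87), ([238.0, 292.0], 128, 0.5)]
bar_mid [([239.6, 375.4], 0.85)] [([239.0, 375.0], 874, 0.85)]
jaw [] [([240.0, 292.0], 102, 0.47)]
{'time': 1.6, 'joint_positions': array([ 1.0964,  0.3322, -0.0647,  1.4601,  0.0216,  1.3498, -0.0885]), 'joint_vel': array([0.    , 0.0004, 0.0004, 0.0009, 0.0009, 0.0002, 0.0003]), 'joint_torque': array([ -0.    , -62.3028,   0.0244, -39.0117,  -0.0611,   0.0316,
         0.    ]), 'ee_pos': array([ 0.2729, -0.5623,  0.2226]), 'eef_rot': array([0.9746, 0.224 , 0.    , 0.0001]), 'ft_force': array([-0.5108, -0.4681,  0.1197]), 'torque': array([-0.0029, -0.0131,  0.0167]), 'width': 0.08685408411550452}
```

View pictures.

```bash
python3 - <<'E'
import cv2
a=cv2.imread("pics/t0.png")[120:400,110:560];b=cv2.imread("pics/s0.png")[150:420,90:490]
a=cv2.resize(a,(800,498),interpolation=2);b=cv2.resize(b,(800,540),interpolation=2)
cv2.imwrite("pics/t0c.png",a);cv2.imwrite("pics/s0c.png",b)
E
```

```text
(no output)
```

View pics/t0c.png

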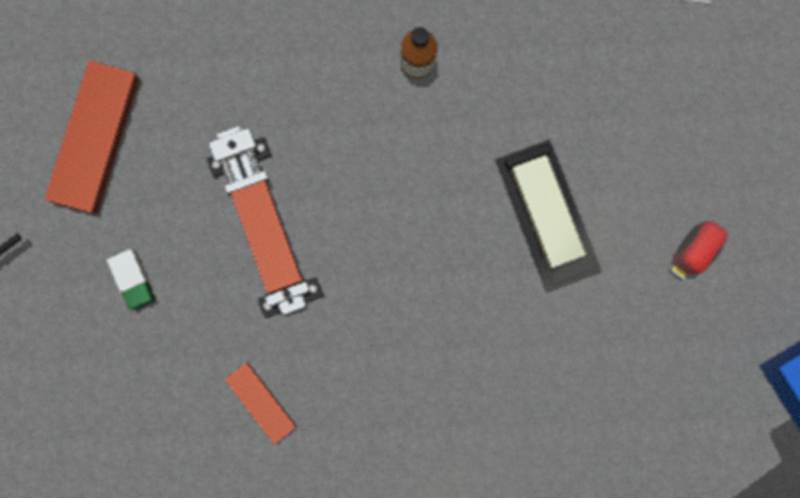

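View pics/s0c.png

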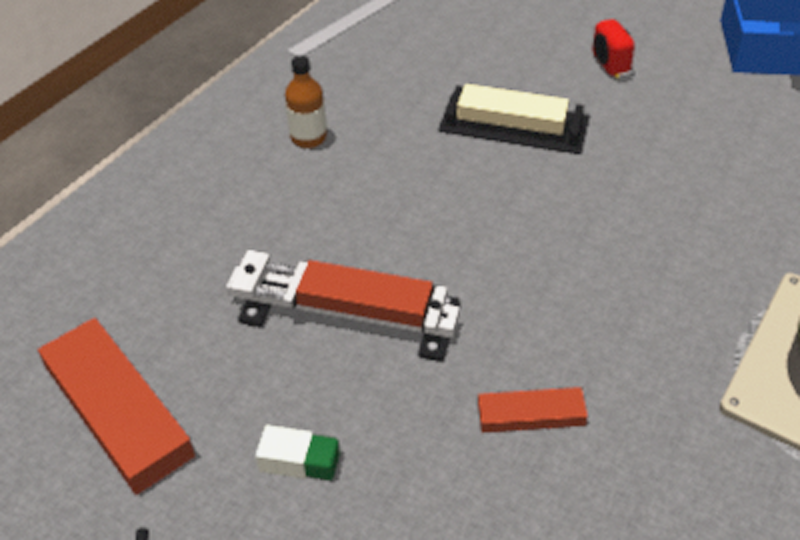

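Listing the red candidates in the top image: large red block (160,199), small red block (257,347) and the middle-sized red block in the holder (257,253). I choose the one in the holder: it is the 150 mm block, clamped between the stop at (270,285) and the jaw at (247,220). The cream stone on the black stand is at (420,238). The oil bottle (344,149), tape measure (504,262) and compound bar (184,279) must stay where they are.

```bash
cat >> h.py <<'E'
from scipy.optimize import minimize
def cmask(im,kind):
    h=cv2.cvtColor(im,cv2.COLOR_RGB2HSV).astype(int); H,S,V=h[...,0],h[...,1],h[...,2]
    m=((H<12)|(H>174))&(S>130)&(V>70) if kind=="red" else (H>15)&(H<45)&(S>18)&(V>95)
    return m.astype(np.uint8)
def blob(m,near):
    n,l,s,c=cv2.connectedComponentsWithStats(m)
    i=1+np.argmin([np.hypot(*(c[k]-near))+(1e3 if s[k,4]<150 else 0) for k in range(1,n)])
    return (l==i).astype(np.uint8)
def fitbox(cams,masks,x0,zc,size=(.15,.05,.025),tops=False):
    K=8; P=np.array([[a,b,c] for a in(-1,1) for b in(-1,1) for c in(-1,1)])*np.array(size)/2
    if tops: P=P[P[:,2]>0]
    ms=[]
    for m in masks:
        ys,xs=np.where(m); b=(xs.min()-12,ys.min()-12,xs.max()+13,ys.max()+13)
        ms.append((b,m[b[1]:b[3],b[0]:b[2]].astype(float)))
    def cost(p):
        R=Ro.from_euler("z",p[2]).as_matrix(); X=P@R.T+[p[0],p[1],zc]; e=0
        for c,(b,m) in zip(cams,ms):
            q=np.array([proj(c,x) for x in X])-b[:2]+.5
            im=np.zeros((m.shape[0]*K,m.shape[1]*K),np.uint8)
            cv2.fillConvexPoly(im,cv2.convexHull((q*K-.5).round().astype(np.int32)),1)
            e+=np.abs(im.reshape(m.shape[0],K,m.shape[1],K).mean((1,3))-m).sum()
        return e
    s=minimize(cost,x0,method="Nelder-Mead",options=dict(initial_simplex=np.array(x0)+np.vstack([np.zeros(3),np.diag([.006,.006,.06])]),xatol=1e-4,fatol=.05))
    return s.x,s.fun
def rows(tp,tR,p=None,R=None):
    s=r.read_state()
    if p is None:p=s["ee_pos"]
    if R is None:R=Ro.from_quat(s["eef_rot"])
    d=R.inv().apply(np.array(tp)-p)/.2; w=(R.inv()*tR).as_rotvec()/(np.pi/2)
    return np.round(np.r_[d,w],3).tolist()
def down(yaw,tilt=0): # tool x at yaw, z down; tilt>0: +x(yaw) end dips
    return Ro.from_euler("z",yaw)*Ro.from_euler("y",tilt)*Ro.from_euler("x",np.pi)
E
python3 - <<'E'
from h import *
np.set_printoptions(precision=4,suppress=True)
T=eyes.camera("top");S=eyes.camera("side")
for n,k,zc,t,s in(("coarse","red",.0425,(257,252),(274,300)),("fine","cream",.0325,(419,238),(346,204))):
    mt,ms=blob(cmask(T["image"],k),t),blob(cmask(S["image"],k),s)
    print(n,"areas",mt.sum(),ms.sum())
    ys,xs=np.where(mt); xy=np.c_[xs,ys]; c=xy.mean(0); 
    (cc,wh,an)=cv2.minAreaRect(xy.astype(np.float32)); bx=cv2.boxPoints((cc,wh,an))
    W=np.array([onz(T,b,zc+.0125)[:2] for b in bx]); print("corners",W.tolist(),wh)
    e=max((W[1]-W[0],W[2]-W[1]),key=lambda v:np.hypot(*v)); yaw=np.arctan2(e[1],e[0]); yaw=(yaw+np.pi/2)%np.pi-np.pi/2
    x0=[*W.mean(0),yaw]; print("init",np.array(x0))
    for nm,cs,m in(("both",[T,S],[mt,ms]),("top",[T],[mt]),("side",[S],[ms])): print(nm,*fitbox(cs,m,x0,zc))
for l,z in(("holder_seat",.03),("holder",0),("stand_seat",.02),("coarse_mid",.0425),("fine_mid",.0325)):
    for n,c in(("top",T),("side",S)):
        for d in eyes.landmark_of(c,l): print(l,n,onz(c,d["xy"],z)[:2],round(d["p"],2))
for n,uv in(("big",(160.2,198.8)),("small",(257.2,346.5)),("oil",(344.4,148.7)),("tape",(503,262)),("bar",(184,279))): print(n,onz(T,uv,.03)[:2])
# stand by dark pixels in the top view
h=cv2.cvtColor(T["image"],cv2.COLOR_RGB2GRAY); m=(h<62).astype(np.uint8); m=blob(m,(419,238)); ys,xs=np.where(m); rr=cv2.minAreaRect(np.c_[xs,ys].astype(np.float32)); print("stand",rr,m.sum(),onz(T,rr[0],.006)[:2]); b=np.array([onz(T,q,.006)[:2] for q in cv2.boxPoints(rr)]); print(b)
E
```

```text
coarse areas 1199 1434
corners [[0.5763474114042133, 0.25766519915691005], [0.5924929959005012, 0.21037032089870372], [0.4514576041669228, 0.16148144638213385], [0.4357056127491104, 0.20826109289875094]] (60.052040100097656, 20.248441696166992)
init [0.514  0.2094 0.3337]
both [0.5155 0.2106 0.3315] 226.0
top [0.5152 0.2105 0.3351] 91.78125
side [0.516  0.211  0.3185] 131.015625
fine areas 1340 1013
corners [[0.6027553177396521, -0.13411223235357844], [0.6214602562245635, -0.18614088990985855], [0.4753143830944946, -0.23471096746125164], [0.45707741274635894, -0.18326302998581612]] (61.90740203857422, 21.94493865966797)
init [ 0.5392 -0.1846  0.3209]
both [ 0.54   -0.1861  0.3282] 102.484375
top [ 0.5399 -0.1864  0.3269] 53.984375
side [ 0.5406 -0.1853  0.3246] 46.921875
holder_seat top [0.5147 0.2117] 0.59
holder_seat side [0.5015 0.2133] 0.61
holder side [0.5188 0.2154] 0.75
stand_seat top [ 0.5394 -0.1952] 0.87
stand_seat top [0.516  0.2264] 0.27
stand_seat side [ 0.5412 -0.2004] 0.8
stand_seat side [0.5219 0.1958] 0.33
coarse_mid top [0.5157 0.2089] 0.73
coarse_mid top [0.6597 0.456 ] 0.6
coarse_mid side [0.5153 0.2116] 0.79
coarse_mid side [0.655  0.4703] 0.72
coarse_mid side [0.2782 0.2522] 0.71
fine_mid top [ 0.5417 -0.1806] 0.91
fine_mid side [ 0.5384 -0.1852] 0.83
big [0.6616 0.4629]
small [0.2851 0.2219]
oil [ 0.7778 -0.0091]
tape [ 0.4748 -0.3955]
bar [0.4562 0.4021]
stand ((415.76025390625, 235.5273895263672), (67.06458282470703, 31.952238082885742), 69.44395446777344) 655 [ 0.5509 -0.1849]
[[ 0.6198 -0.1194]
 [ 0.6468 -0.1978]
 [ 0.4828 -0.2496]
 [ 0.4565 -0.1722]]
```

{"method": "play_rows", "body": {
  "motion": [
    [0.926,-0.982,0,0,0,0,100],
    [0.926,-0.982,0,0,0,0,100],
    [0.926,-0.982,0,0,0,0,100],
    [0.926,-0.982,0,0,0,0,100],
    [0.926,-0.982,0,0,0,0,100]
  ]
}}

```text
time: 2.82
ee_pos: [0.3551, -0.3015, 0.223]
eef_rot: [0.974, 0.226, 0.0, 0.0]
ft_force: [-1.0, -0.1, 0.1]
width: 0.0871
```

{"method": "play_rows", "body": {
  "motion": [
    [0.926,-0.982,0,0,0,0,100],
    [0.926,-0.982,0,0,0,0,100],
    [0.926,-0.982,0,0,0,0,100],
    [0.926,-0.982,0,0,0,0,100],
    [0.926,-0.982,0,0,0,0,100]
  ]
}}

```text
time: 3.45
ee_pos: [0.4356, -0.0441, 0.223]
eef_rot: [0.974, 0.226, 0.001, 0.0]
ft_force: [-0.5, -0.0, 0.2]
width: 0.087
```

{"method": "play_rows", "body": {
  "motion": [
    [0.926,-0.982,0.4,0,0,0.077,100],
    [0.926,-0.982,0.4,0,0,0.077,100],
    [0.926,-0.982,0.4,0,0,0.077,100],
    [0.926,-0.982,0.4,0,0,0.077,100],
    [0.926,-0.982,0.4,0,0,0.077,100]
  ]
}}

```text
time: 4.08
ee_pos: [0.5158, 0.2129, 0.1413]
eef_rot: [0.986, 0.165, -0.001, -0.001]
ft_force: [0.6, -0.4, 0.5]
width: 0.0866
```

{"method": "play_rows", "body": {
  "motion": [
    [-0.005,0.011,0.25,0,0,0,100],
    [-0.005,0.011,0.45,0,0,0,100],
    [-0.005,0.011,0.589,0,0,0,100],
    [-0.005,0.011,0.589,0,0,0,100]
  ]
}}

```text
time: 4.58
ee_pos: [0.5144, 0.2067, 0.0228]
eef_rot: [0.986, 0.164, -0.002, 0.0]
ft_force: [0.0, -0.1, 0.0]
width: 0.0869
```

{"method": "play_rows", "body": {
  "motion": [
    [0,0,0,0,0,0,0],
    [0,0,0,0,0,0,0],
    [0,0,0,0,0,0,0],
    [0,0,0,0,0,0,0],
    [0,0,0,0,0,0,0]
  ],
  "squeeze": 40
}}

```text
time: 5.2
ee_pos: [0.5145, 0.2115, 0.0253]
eef_rot: [0.986, 0.166, 0.001, -0.002]
ft_force: [-1.6, 10.3, -0.9]
width: 0.0496
```

```bash
python3 - <<'E'
from h import *
np.set_printoptions(precision=4,suppress=True)
s=r.read_state();print(s["time"],s["ee_pos"],s["ft_force"],s["torque"],s["width"],Ro.from_quat(s["eef_rot"]).as_euler("zyx"))
S=eyes.camera("side");im=S["image"][230:350,180:380];save(cv2.resize(im,(800,480),interpolation=2),"s1.png")
E
```

```text
5.2 [0.5145 0.2115 0.0253] [-1.636  10.3001 -0.8987] [ 2.2139  0.3984 -0.1094] 0.049623134976681436 [-0.3334  0.0003 -3.137 ]
```

View pics/s1.png

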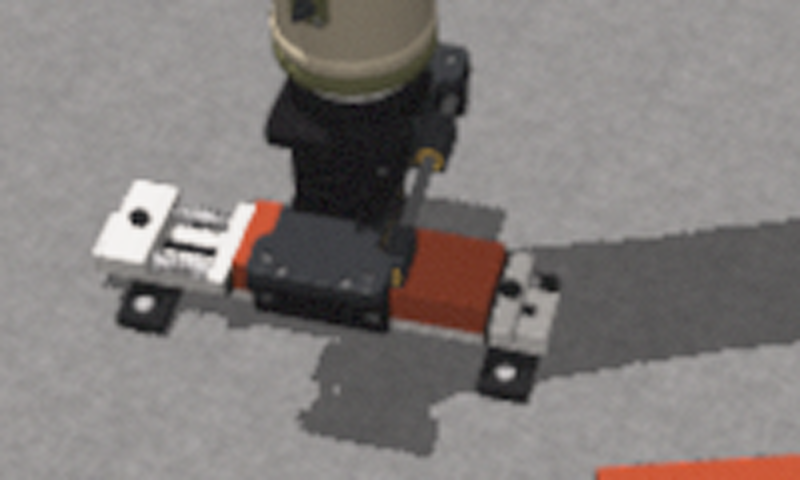

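The picture shows the middle red stone gripped mid-length at (400,270) in the crop, with the jaw on the left and the stop on the right. I'll relax the 10 N side load, then lift.

{"method": "play_rows", "body": {
  "motion": [
    [0.007,-0.022,0,0,0,0,0],
    [0.007,-0.022,0,0,0,0,0],
    [0.007,-0.022,0,0,0,0,0]
  ]
}}

```text
time: 5.62
ee_pos: [0.5145, 0.2116, 0.0253]
eef_rot: [0.986, 0.165, -0.001, 0.001]
ft_force: [-7.5, -5.2, 11.8]
width: 0.0494
```

{"method": "play_rows", "body": {
  "motion": [
    [0,0,-0.03,0,0,0,0],
    [0,0,-0.06,0,0,0,0],
    [0,0,-0.1,0,0,0,0],
    [0,0,-0.14,0,0,0,0]
  ]
}}

```text
time: 6.12
ee_pos: [0.5151, 0.2126, 0.0533]
eef_rot: [0.986, 0.165, -0.0, -0.0]
ft_force: [0.8, 0.1, -3.5]
width: 0.0495
```

{"method": "play_rows", "body": {
  "motion": [
    [0,0,-0.1,0,0,0,0],
    [0,0,-0.2,0,0,0,0],
    [0,0,-0.2,0,0,0,0],
    [0,0,-0.2,0,0,0,0]
  ]
}}

```text
time: 6.62
ee_pos: [0.5151, 0.2123, 0.0926]
eef_rot: [0.986, 0.165, 0.0, 0.0]
ft_force: [0.8, 0.7, -4.6]
width: 0.0498
```

{"method": "play_rows", "body": {
  "motion": [
    [-0.025,0,0.08,0,0,0,0],
    [-0.025,0,0.16,0,0,0,0],
    [-0.025,0,0.23,0,0,0,0],
    [-0.025,0,0.255,0,0,0,0],
    [-0.025,0,0.255,0,0,0,0]
  ]
}}

```text
time: 7.25
ee_pos: [0.5103, 0.211, 0.0413]
eef_rot: [0.986, 0.165, -0.0, -0.0]
ft_force: [-0.8, -0.9, -3.6]
width: 0.0499
```

{"method": "play_rows", "body": {
  "motion": [
    [0,0,0.005,0,0,0,0],
    [0,0,0.01,0,0,0,0],
    [0,0,0.015,0,0,0,0],
    [0,0,0.015,0,0,0,0]
  ]
}}

```text
time: 7.75
ee_pos: [0.5107, 0.211, 0.0393]
eef_rot: [0.986, 0.165, 0.0, 0.0]
ft_force: [-2.2, -1.7, 1.4]
width: 0.0497
```

```bash
python3 - <<'E'
from h import *
S=eyes.camera("side");im=S["image"][230:350,180:380];save(cv2.resize(im,(800,480),interpolation=2),"s2.png")
E
```

```text
(no output)
```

View pics/s2.png

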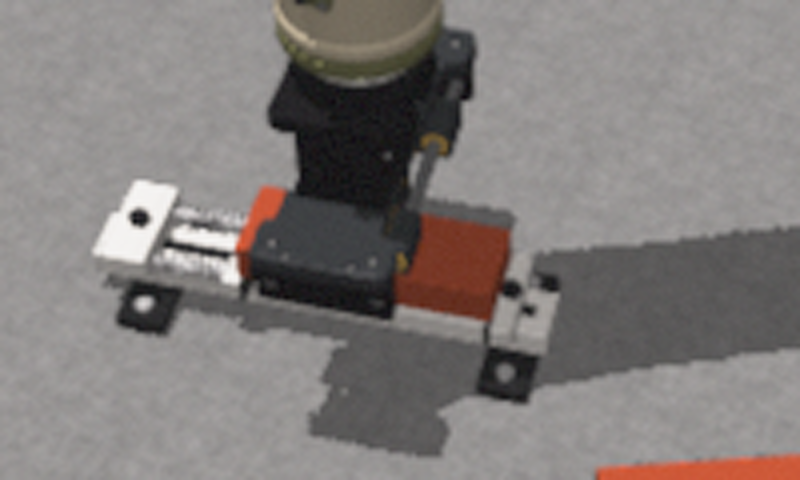

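The stone now rests on the tops of the stop and jaw: TCP z is 39.3 mm as predicted and 5 N is unloaded. I'll regrip higher so the fingertips clear the bench at a parking spot.

{"method": "play_rows", "body": {
  "motion": [
    [0,0,0,0,0,0,66],
    [0,0,0,0,0,0,66],
    [0,0,0,0,0,0,66],
    [0,0,-0.04,0,0,0,66],
    [0,0,-0.04,0,0,0,66]
  ]
}}

```text
time: 8.43
ee_pos: [0.511, 0.2112, 0.0476]
eef_rot: [0.986, 0.165, 0.001, -0.0]
ft_force: [0.4, -0.1, 0.4]
width: 0.0576
```

{"method": "play_rows", "body": {
  "motion": [
    [0,0,0,0,0,0,66],
    [0,0,0,0,0,0,0],
    [0,0,0,0,0,0,0],
    [0,0,0,0,0,0,0],
    [0,0,0,0,0,0,0]
  ]
}}

```text
time: 9.05
ee_pos: [0.5104, 0.2109, 0.0466]
eef_rot: [0.986, 0.165, -0.0, 0.0]
ft_force: [0.6, -0.2, -1.1]
width: 0.0497
```

{"method": "play_rows", "body": {
  "motion": [
    [0,0,-0.1,0,0,0,0],
    [0,0,-0.2,0,0,0,0],
    [0,0,-0.3,0,0,0,0],
    [0,0,-0.3,0,0,0,0]
  ]
}}

```text
time: 9.55
ee_pos: [0.5117, 0.2114, 0.109]
eef_rot: [0.986, 0.165, 0.002, -0.0]
ft_force: [1.2, 0.5, -3.5]
width: 0.0497
```

```bash
python3 - <<'E'
from h import *
np.set_printoptions(precision=4,suppress=True)
s=r.read_state();print(s["ft_force"],s["torque"])
R=down(.3315)
print(rows([.53,.01,s["ee_pos"][2]],R)); print(rows([.53,.01,.03],R))
S=eyes.camera("side");im=S["image"][220:340,180:380];save(cv2.resize(im,(800,480),interpolation=2),"s3.png")
E
```

```text
[ 1.1591  0.4747 -3.5019] [ 0.0153 -0.0163 -0.026 ]
[-0.24, 0.982, -0.0, 0.0, -0.002, -0.001]
[-0.242, 0.982, 0.395, 0.0, -0.002, -0.001]
```

View pics/s3.png

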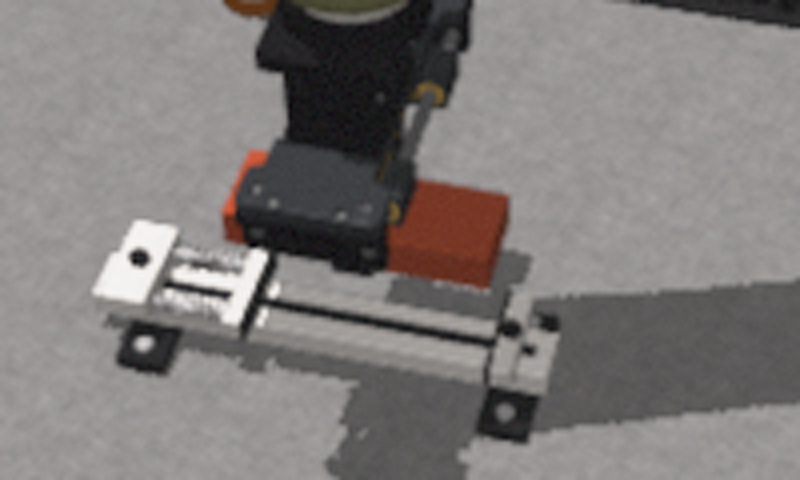

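The stone is held level and clear, and the empty holder shows the jaw at rest at (258,290) and the stop at (495,340) in the crop. I'll park it on the bench.

{"method": "play_rows", "body": {
  "motion": [
    [-0.06,0.3,0,0,0,0,0],
    [-0.12,0.6,0,0,0,0,0],
    [-0.18,0.9,0.1,0,0,0,0],
    [-0.24,0.98,0.2,0,0,0,0],
    [-0.24,0.98,0.3,0,0,0,0]
  ]
}}

```text
time: 10.22
ee_pos: [0.5279, 0.0074, 0.0452]
eef_rot: [0.987, 0.163, -0.001, 0.0]
ft_force: [0.3, 0.3, -4.7]
width: 0.0498
```

{"method": "play_rows", "body": {
  "motion": [
    [0,0,0.1,0,0,0,0],
    [0,0,0.18,0,0,0,0],
    [0,0,0.2,0,0,0,0],
    [0,0,0.2,0,0,0,0]
  ]
}}

```text
time: 10.72
ee_pos: [0.5289, 0.0106, 0.0068]
eef_rot: [0.986, 0.165, 0.0, -0.0]
ft_force: [-0.8, 0.3, -4.3]
width: 0.0493
```

{"method": "play_rows", "body": {
  "motion": [
    [0,0,0.008,0,0,0,0],
    [0,0,0.016,0,0,0,0],
    [0,0,0.022,0,0,0,0],
    [0,0,0.022,0,0,0,0]
  ]
}}

```text
time: 11.22
ee_pos: [0.5289, 0.0099, 0.0026]
eef_rot: [0.986, 0.165, 0.0, 0.0]
ft_force: [-0.3, -0.5, -0.2]
width: 0.0499
```

{"method": "play_rows", "body": {
  "motion": [
    [0,0,0,0,0,0,70],
    [0,0,0,0,0,0,70],
    [0,0,0,0,0,0,80],
    [0,0,-0.25,0,0,0,100],
    [0,0,-0.54,0,0,0,100]
  ]
}}

```text
time: 11.85
ee_pos: [0.528, 0.01, 0.111]
eef_rot: [0.986, 0.165, -0.001, -0.0]
ft_force: [0.9, -0.5, 0.4]
width: 0.0818
```

{"method": "play_rows", "body": {
  "motion": [
    [-0.08,0.3,0,0,0,0,100],
    [-0.16,0.6,0,0,0,0,100],
    [-0.27,0.944,0,0,0,0,100],
    [-0.27,0.944,0,0,0,0,100],
    [-0.27,0.944,0,0,0,0,100]
  ]
}}

```text
time: 12.48
ee_pos: [0.5389, -0.1862, 0.1102]
eef_rot: [0.986, 0.164, 0.0, -0.0]
ft_force: [-0.4, 1.6, 1.4]
width: 0.087
```

```bash
python3 - <<'E'
from h import *
np.set_printoptions(precision=4,suppress=True)
T=eyes.camera("top");S=eyes.camera("side")
s=r.read_state();print(s["ee_pos"],s["ft_force"])
print(rows([.54,-.186,.0135],down(.327)))
# parked stone and empty holder
mt,ms=blob(cmask(T["image"],"red"),(320,250)),blob(cmask(S["image"],"red"),proj(S,[.529,.01,.0125]))
print(mt.sum(),ms.sum(),proj(T,[.529,.01,.0125]))
print("parked",fitbox([T],[mt],[.529,.01,.3315],.0125),fitbox([S],[ms],[.529,.01,.3315],.0125))
im=T["image"];p=proj(T,[.52,.21,.03]).astype(int);a=cv2.resize(im[p[1]-60:p[1]+60,p[0]-60:p[0]+60],(400,400),interpolation=2)
p=proj(S,[.52,.21,.03]).astype(int);b=cv2.resize(S["image"][p[1]-50:p[1]+50,p[0]-50:p[0]+50],(400,400),interpolation=2)
save(np.hstack([a,b]),"h.png")
for c in(T,S):
    for d in eyes.landmark_of(c,"holder_seat")[:1]+eyes.landmark_of(c,"holder")[:1]: print(d["xy"],d["p"],onz(c,d["xy"],.03)[:2])
E
```

```text
[ 0.5393 -0.184   0.1105] [0.0316 0.7007 0.8609]
[-0.0, 0.011, 0.485, -0.0, -0.0, 0.004]
1115 1092 [339.9668 246.0508]
parked (array([0.5294, 0.0093, 0.3287]), np.float64(94.59375)) (array([0.5298, 0.0097, 0.3446]), np.float64(95.46875))
[259.3, 254.7] 0.8 [0.5114 0.2133]
[259.5, 257.7] 0.98 [0.5039 0.2129]
[274.1, 302.1] 0.69 [0.5069 0.2149]
[272.5, 308.0] 0.88 [0.5    0.2311]
```

View pics/h.png

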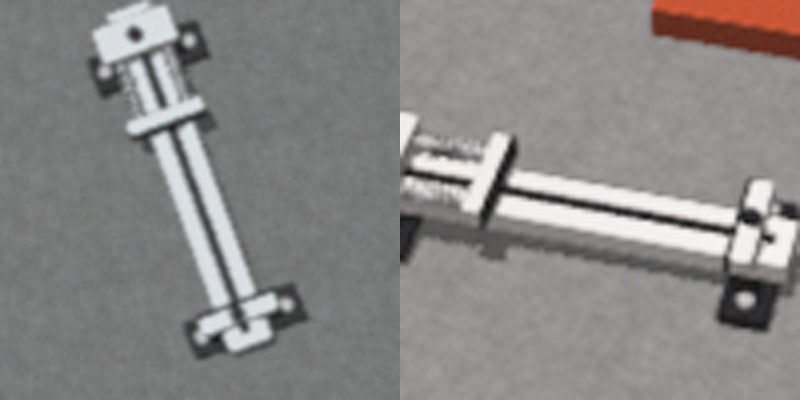

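The empty holder shows clearly: jaw at rest, slotted bed and stop. I'll get its centre line, yaw, stop face and jaw face from rectified profiles.

```bash
cat >> h.py <<'E'
def rect(c,o,yaw,z,xr,yr,st=.0005):
    xs=np.arange(*xr,st);ys=np.arange(*yr,st);X,Y=np.meshgrid(xs,ys)
    ca,sa=np.cos(yaw),np.sin(yaw)
    W=np.stack([o[0]+ca*X-sa*Y,o[1]+sa*X+ca*Y,np.full_like(X,z)],-1)@c["R"].T+c["t"]
    q=W@c["mtx"].T; q=(q[...,:2]/q[...,2:]).astype(np.float32)
    return xs,ys,cv2.remap(cv2.cvtColor(c["image"],cv2.COLOR_RGB2GRAY),q[...,0],q[...,1],cv2.INTER_CUBIC).astype(float)
def edges(v,p,k=3):
    g=np.gradient(cv2.GaussianBlur(p.reshape(-1,1),(1,7),2).ravel())
    i=[j for j in range(1,len(g)-1) if abs(g[j])>=abs(g[j-1]) and abs(g[j])>abs(g[j+1])]
    i=sorted(i,key=lambda j:-abs(g[j]))[:k]; return [(round(v[j]*1e3,1),round(g[j],1)) for j in sorted(i)]
E
python3 - <<'E'
from h import *
c={n:eyes.camera(n) for n in("top","side")}
o=(.5155,.2106)
for n in c:
    for yaw in(.3315,):
        for a in((-.06,-.035),(-.035,-.01),(-.01,.015),(.015,.04)):
            xs,ys,m=rect(c[n],o,yaw,.03,a,(-.04,.04)); print(n,"bed",a,edges(ys,m.mean(1),4))
        for b in((-.026,-.02),(-.015,-.008),(.008,.015),(.02,.026)):
            xs,ys,m=rect(c[n],o,yaw,.044,(-.1,.1),b); print(n,"jaw/stop top",b,edges(xs,m.mean(0),6))
E
```

```text
top bed (-0.06, -0.035) [(np.float64(-15.5), np.float64(12.6)), (np.float64(-2.0), np.float64(-15.1)), (np.float64(4.5), np.float64(14.4)), (np.float64(18.0), np.float64(-10.5))]
top bed (-0.035, -0.01) [(np.float64(-15.5), np.float64(12.1)), (np.float64(-2.0), np.float64(-15.0)), (np.float64(4.5), np.float64(14.5)), (np.float64(18.0), np.float64(-10.1))]
top bed (-0.01, 0.015) [(np.float64(-15.5), np.float64(12.3)), (np.float64(-2.0), np.float64(-15.2)), (np.float64(4.5), np.float64(14.3)), (np.float64(18.0), np.float64(-10.5))]
top bed (0.015, 0.04) [(np.float64(-15.5), np.float64(11.9)), (np.float64(-2.0), np.float64(-15.1)), (np.float64(4.5), np.float64(14.5)), (np.float64(18.0), np.float64(-10.3))]
top jaw/stop top (-0.026, -0.02) [(np.float64(-92.0), np.float64(17.0)), (np.float64(-78.5), np.float64(-15.4)), (np.float64(-74.0), np.float64(4.6)), (np.float64(50.5), np.float64(-4.0)), (np.float64(68.0), np.float64(16.7)), (np.float64(79.0), np.float64(-11.6))]
top jaw/stop top (-0.015, -0.008) [(np.float64(-94.5), np.float64(-8.2)), (np.float64(-90.5), np.float64(8.7)), (np.float
[... 1764 characters left out ...]
64(15.4)), (np.float64(-78.5), np.float64(-18.2)), (np.float64(61.0), np.float64(-12.8)), (np.float64(68.0), np.float64(25.5)), (np.float64(79.5), np.float64(-7.7))]
side jaw/stop top (0.008, 0.015) [(np.float64(-98.5), np.float64(-5.4)), (np.float64(-92.0), np.float64(21.6)), (np.float64(-78.5), np.float64(-23.4)), (np.float64(59.0), np.float64(-5.8)), (np.float64(68.0), np.float64(25.3)), (np.float64(79.5), np.float64(-16.3))]
side jaw/stop top (0.02, 0.026) [(np.float64(-95.5), np.float64(-16.3)), (np.float64(-92.0), np.float64(15.9)), (np.float64(-79.0), np.float64(-17.9)), (np.float64(-75.5), np.float64(18.3)), (np.float64(59.5), np.float64(-20.0)), (np.float64(68.0), np.float64(26.8))]
```

Vision and touch agree on the holder: yaw is 0.3315, and the centre line from bed and slot is 1.25 mm from the first estimate, which matches the grip reading. The stop face is at about −75 mm from that reference, since the clamped stone's end touched it. Next I grasp the fine stone.

{"method": "play_rows", "body": {
  "motion": [
    [0,0.011,0.2,0,0,0.004,100],
    [0,0.011,0.4,0,0,0.004,100],
    [0,0.011,0.485,0,0,0.004,100],
    [0,0.011,0.485,0,0,0.004,100]
  ]
}}

```text
time: 13.38
ee_pos: [0.5393, -0.1878, 0.0129]
eef_rot: [0.987, 0.162, -0.001, -0.0]
ft_force: [-0.0, 1.1, 0.2]
width: 0.0867
```

{"method": "play_rows", "body": {
  "motion": [
    [0,0,0,0,0,0,60],
    [0,0,0,0,0,0,56],
    [0,0,0,0,0,0,0],
    [0,0,0,0,0,0,0],
    [0,0,0,0,0,0,0]
  ],
  "squeeze": 45
}}

```text
time: 14.0
ee_pos: [0.5397, -0.187, 0.0137]
eef_rot: [0.987, 0.162, -0.0, -0.001]
ft_force: [-2.7, 5.2, 5.6]
width: 0.0496
```

{"method": "play_rows", "body": {
  "motion": [
    [0,0,0,0,0,0,0]
  ]
}}

```text
time: 14.12
ee_pos: [0.5397, -0.187, 0.0137]
eef_rot: [0.987, 0.162, -0.0, -0.001]
ft_force: [-2.5, 4.1, 5.9]
width: 0.0495
```

```bash
python3 - <<'E'
from h import *
s=r.read_state();print(s["time"],s["ee_pos"],s["ft_force"],s["torque"],s["width"],Ro.from_quat(s["eef_rot"]).as_euler("zyx"))
E
```

```text
14.125 [ 0.53965691 -0.18698213  0.01369053] [-2.5266143   4.10252866  5.8569436 ] [ 1.124861    0.67903519 -0.05033706] 0.04947537981082656 [-3.25321223e-01 -3.76280878e-04 -3.14047438e+00]
```

{"method": "play_rows", "body": {
  "motion": [
    [0,0,-0.05,0,0,0,0],
    [0,0,-0.15,0,0,0,0],
    [0,0,-0.35,0,0,0,0],
    [0,0,-0.5,0,0,0,0],
    [0,0,-0.5,0,0,0,0]
  ]
}}

```text
time: 14.75
ee_pos: [0.5414, -0.1889, 0.1168]
eef_rot: [0.987, 0.161, 0.002, 0.002]
ft_force: [-0.4, 0.5, -4.2]
width: 0.0494
```

{"method": "play_rows", "body": {
  "motion": [
    [0.06,-0.25,0,0,0,0,0],
    [0.12,-0.5,0,0,0,0,0],
    [0.18,-0.75,0,0,0,0,0],
    [0.222,-0.964,0,0,0,0,0],
    [0.222,-0.964,0,0,0,0,0]
  ]
}}

```text
time: 15.38
ee_pos: [0.5192, 0.0127, 0.1129]
eef_rot: [0.986, 0.165, -0.0, -0.001]
ft_force: [0.5, -1.6, -3.4]
width: 0.05
```

{"method": "play_rows", "body": {
  "motion": [
    [0.06,-0.25,0,0,0,0,0],
    [0.12,-0.5,0,0,0,0,0],
    [0.18,-0.75,0,0,0,0,0],
    [0.222,-0.964,0,0,0,0,0],
    [0.222,-0.964,0,0,0,0,0]
  ]
}}

```text
time: 16.0
ee_pos: [0.4996, 0.2088, 0.1129]
eef_rot: [0.986, 0.164, -0.0, -0.001]
ft_force: [0.1, -0.8, -3.5]
width: 0.0499
```

```bash
cat >> h.py <<'E'
O=np.array([.5155,.2106]); YAW=.3315
def ins(xlow,zlow,th,lat=.00125,d=.0188,dx=.0003):
    # TCP pose for stone low-bottom corner (jaw end) at holder-frame x (rel O), height zlow, nose dipped th
    A=Ro.from_euler("y",th).as_matrix()
    C=np.array([xlow,lat,zlow])-A@[.075,0,-.0125]
    P=C+A@[-dx,0,-d]
    w=Ro.from_euler("z",YAW).apply(P)+[O[0],O[1],0]
    return w,down(YAW,th)
def hold(): # measured: low corner, stop corner in holder frame (rel O), tilt
    s=r.read_state();R=Ro.from_quat(s["eef_rot"])
    f=lambda a,dx=.0003,d=.0188:Ro.from_euler("z",-YAW).apply(s["ee_pos"]+R.apply(a)-[O[0],O[1],0])*1e3
    lo=f([.075+.0003,0,-.0188+.0125]); st=f([-.075+.0003,0,-.0188+.0125])
    print("t",round(s["time"],2),"low",lo.round(1),"stopend",st.round(1),"F",Ro.from_euler("z",-YAW).apply(s["ft_force"]).round(1),"M",s["torque"].round(2),"w",round(s["width"],4),"eul",(Ro.from_euler("z",-YAW)*R).as_euler("zyx",degrees=True).round(2))
E
python3 - <<'E'
from h import *
hold()
th=np.radians(8)
a=ins(.055,.075,th);b=ins(.055,.032,th)
print(a[0],rows(*a)); print("then",rows(*b,p=a[0],R=a[1]))
E
```

```text
t 16.0 low [ 59.7   3.4 119.2] stopend [-90.3   3.6 119.3] F [-0.1 -0.8 -3.5] M [-0.01  0.03 -0.01] w 0.0499 eul [ 9.000e-02 -2.000e-02 -1.799e+02]
[0.49576226 0.20512821 0.07924105] [-0.024, 0.012, 0.168, -0.001, -0.089, -0.001]
then [0.03, -0.0, 0.213, 0.0, 0.0, 0.0]
```

{"method": "play_rows", "body": {
  "motion": [
    [-0.024,0.012,0.05,-0.001,-0.045,-0.001,0],
    [-0.024,0.012,0.11,-0.001,-0.089,-0.001,0],
    [-0.024,0.012,0.168,-0.001,-0.089,-0.001,0],
    [-0.024,0.012,0.168,-0.001,-0.089,-0.001,0],
    [-0.024,0.012,0.168,-0.001,-0.089,-0.001,0]
  ]
}}

```text
time: 16.62
ee_pos: [0.4971, 0.2014, 0.0801]
eef_rot: [0.984, 0.162, -0.068, 0.012]
ft_force: [-0.6, -0.5, -3.5]
width: 0.0492
```

```bash
python3 - <<'E'
from h import *
hold()
print(rows(*ins(.055,.033,np.radians(8))))
S=eyes.camera("side");im=S["image"][220:340,180:380];save(cv2.resize(im,(800,480),interpolation=2),"s4.png")
E
```

```text
t 16.62 low [55.1 -3.1 75.9] stopend [-93.5  -2.3  96.7] F [-0.7 -0.3 -3.5] M [ 0.06 -0.26  0.03] w 0.0492 eul [  0.31  -7.95 179.94]
[0.029, -0.02, 0.212, 0.001, -0.001, -0.004]
```

View pics/s4.png

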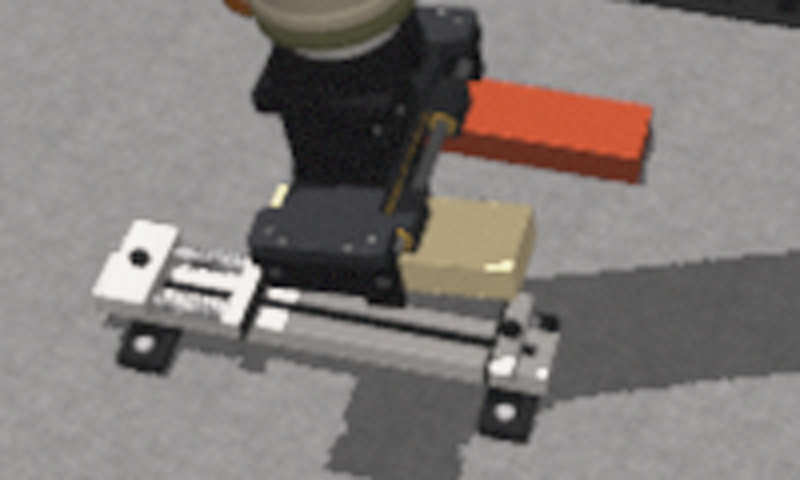

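The side view shows the cream stone held tilted over the bed, its jaw end low, between the jaw at (255,290) and the stop at (500,340).

{"method": "play_rows", "body": {
  "motion": [
    [0.02,-0.01,0.1,0,0,0,0],
    [0.025,-0.01,0.15,0,0,0,0],
    [0.025,-0.01,0.17,0,0,0,0],
    [0.025,-0.01,0.17,0,0,0,0],
    [0.025,-0.01,0.17,0,0,0,0]
  ]
}}

```text
time: 17.3
ee_pos: [0.4969, 0.2038, 0.0457]
eef_rot: [0.984, 0.162, -0.069, 0.012]
ft_force: [0.6, 0.1, -3.4]
width: 0.0499
```

```bash
python3 - <<'E'
from h import *
hold()
print(rows(*ins(.055,.032,np.radians(8))))
E
```

```text
t 17.3 low [55.7 -0.7 41.5] stopend [-92.9   0.1  62.3] F [ 0.6 -0.1 -3.4] M [ 0.08 -0.25 -0.02] w 0.0499 eul [  0.3   -7.98 179.96]
[0.003, -0.008, 0.047, 0.0, -0.0, -0.003]
```

{"method": "play_rows", "body": {
  "motion": [
    [0.003,-0.008,0.02,0,0,-0.003,0],
    [0.003,-0.008,0.04,0,0,-0.003,0],
    [0.003,-0.008,0.045,0,0,-0.003,0],
    [0.003,-0.008,0.045,0,0,-0.003,0]
  ]
}}

```text
time: 17.8
ee_pos: [0.4955, 0.2049, 0.0363]
eef_rot: [0.984, 0.164, -0.069, 0.012]
ft_force: [0.2, 0.1, -3.1]
width: 0.0498
```

```bash
python3 - <<'E'
from h import *
hold()
for x in(.062,.068,.074):print(rows(*ins(x,.032,np.radians(8))))
E
```

```text
t 17.8 low [54.7  1.1 32. ] stopend [-93.9   1.2  52.9] F [ 0.2 -0.  -3.1] M [ 0.09 -0.26  0.01] w 0.0498 eul [ 4.0000e-02 -8.0200e+00  1.7995e+02]
[0.036, -0.001, -0.005, 0.001, 0.0, -0.0]
[0.066, -0.001, -0.009, 0.001, 0.0, -0.0]
[0.096, -0.001, -0.013, 0.001, 0.0, -0.0]
```

{"method": "play_rows", "body": {
  "motion": [
    [0.015,0,-0.002,0,0,0,0],
    [0.03,0,-0.004,0,0,0,0],
    [0.045,0,-0.006,0,0,0,0],
    [0.055,0,-0.008,0,0,0,0],
    [0.055,0,-0.008,0,0,0,0]
  ]
}}

```text
time: 18.42
ee_pos: [0.5049, 0.2082, 0.0361]
eef_rot: [0.984, 0.164, -0.07, 0.012]
ft_force: [-6.1, -1.9, -1.2]
width: 0.0496
```

```bash
python3 - <<'E'
from h import *
hold()
E
```

```text
t 18.43 low [64.6  1.1 31.6] stopend [-83.8   1.2  52.9] F [-6.4  0.2 -1.2] M [-0.44  0.96 -0.04] w 0.0496 eul [ 1.0000e-02 -8.1800e+00  1.7993e+02]
```

Jaw contact felt at 6.4 N (preload 5.6 N), which matches the jaw face position I estimated. I keep pushing it back in small steps.

{"method": "play_rows", "body": {
  "motion": [
    [0.012,0,-0.003,0,0,0,0],
    [0.024,0,-0.005,0,0,0,0],
    [0.036,0,-0.007,0,0,0,0],
    [0.048,0,-0.009,0,0,0,0],
    [0.048,0,-0.009,0,0,0,0]
  ]
}}

```text
time: 19.05
ee_pos: [0.5127, 0.2108, 0.0361]
eef_rot: [0.984, 0.165, -0.072, 0.013]
ft_force: [-10.8, -5.3, 0.6]
width: 0.0498
```

```bash
python3 - <<'E'
from h import *
hold()
E
```

```text
t 19.05 low [72.9  1.1 31.4] stopend [-75.5   1.1  53.2] F [-11.9  -1.5   0.6] M [-0.86  2.04  0.02] w 0.0498 eul [-1.000e-02 -8.370e+00  1.799e+02]
```

{"method": "play_rows", "body": {
  "motion": [
    [0.008,0,-0.003,0,0,0,0],
    [0.016,0,-0.005,0,0,0,0],
    [0.022,0,-0.006,0,0,0,0],
    [0.022,0,-0.006,0,0,0,0]
  ]
}}

```text
time: 19.55
ee_pos: [0.5162, 0.212, 0.0364]
eef_rot: [0.984, 0.165, -0.073, 0.013]
ft_force: [-13.3, -5.7, 1.1]
width: 0.0496
```

```bash
python3 - <<'E'
from h import *
hold()
a=ins(.0765,.0315,np.radians(8.4))
for t in(6.5,5,3.5,2,1,0):
  x=.0765+.014*(np.tan(np.radians(8.4))-np.tan(np.radians(t)))
  print(t,rows(*ins(x,.0315 if t>2 else .0308,np.radians(t)),p=a[0],R=a[1]))
E
```

```text
t 19.55 low [76.5  1.1 31.5] stopend [-71.8   1.1  53.6] F [-14.4  -1.1   1.1] M [-1.03  2.53  0.04] w 0.0496 eul [-1.0000e-02 -8.4700e+00  1.7989e+02]
6.5 [0.004, -0.0, 0.012, 0.0, 0.021, 0.0]
5 [0.007, -0.0, 0.022, 0.0, 0.038, 0.0]
3.5 [0.01, -0.0, 0.031, 0.0, 0.054, 0.0]
2 [0.014, -0.0, 0.044, 0.0, 0.071, 0.0]
1 [0.017, -0.0, 0.05, 0.0, 0.082, 0.0]
0 [0.019, -0.0, 0.057, 0.0, 0.093, 0.0]
```

The jaw is about 12.6 mm back at 14.4 N, and the stone's stop end is about 3.5 mm clear of the stop face. I'll rotate it down.

{"method": "play_rows", "body": {
  "motion": [
    [0.002,0,0.006,0,0.011,0,0],
    [0.004,0,0.012,0,0.021,0,0],
    [0.007,0,0.022,0,0.038,0,0],
    [0.009,0,0.031,0,0.054,0,0],
    [0.009,0,0.031,0,0.054,0,0]
  ]
}}

```text
time: 20.18
ee_pos: [0.5166, 0.2121, 0.0297]
eef_rot: [0.986, 0.165, -0.031, 0.006]
ft_force: [-13.5, -5.8, 0.1]
width: 0.0496
```

```bash
python3 - <<'E'
from h import *
hold()
S=eyes.camera("side");im=S["image"][220:340,180:380];save(cv2.resize(im,(800,480),interpolation=2),"s5.png")
E
```

```text
t 20.18 low [77.1  1.1 31.3] stopend [-72.6   1.   40.7] F [-14.7  -1.1   0.1] M [-0.96  2.63  0.08] w 0.0496 eul [-2.0000e-02 -3.5900e+00  1.7987e+02]
```

View pics/s5.png

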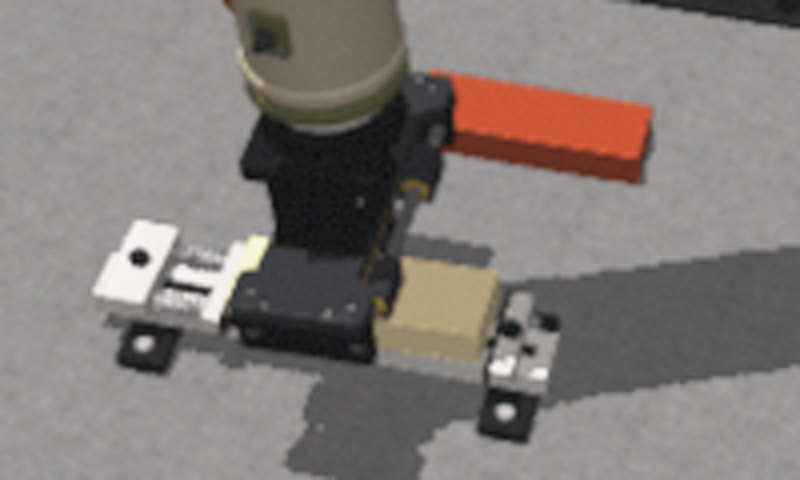

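It's inside the stop with no extra force. Now I level it onto the bed.

{"method": "play_rows", "body": {
  "motion": [
    [0.002,0,0.008,0,0.012,0,0],
    [0.004,0,0.015,0,0.022,0,0],
    [0.005,0,0.021,0,0.032,0,0],
    [0.005,0,0.026,0,0.04,0,0],
    [0.005,0,0.026,0,0.04,0,0]
  ]
}}

```text
time: 20.85
ee_pos: [0.5177, 0.2125, 0.0247]
eef_rot: [0.986, 0.165, 0.001, 0.001]
ft_force: [-13.4, -6.0, 1.8]
width: 0.0495
```

```bash
python3 - <<'E'
from h import *
hold()
E
```

```text
t 20.85 low [78.   1.1 31. ] stopend [-72.    1.1  30.9] F [-14.6  -1.3   1.8] M [-0.95  2.7   0.07] w 0.0495 eul [-1.0000e-02  4.0000e-02  1.7987e+02]
```

{"method": "play_rows", "body": {
  "motion": [
    [0,0,0.004,0,0,0,0],
    [0,0,0.007,0,0,0,0],
    [-0.008,0,0.007,0,0,0,0],
    [-0.016,0,0.007,0,0,0,0],
    [-0.016,0,0.007,0,0,0,0]
  ]
}}

```text
time: 21.48
ee_pos: [0.5159, 0.2119, 0.024]
eef_rot: [0.986, 0.165, 0.002, 0.001]
ft_force: [-10.8, -3.6, 4.6]
width: 0.0497
```

```bash
python3 - <<'E'
from h import *
hold()
E
```

```text
t 21.48 low [76.1  1.1 30.5] stopend [-73.9   1.1  30.1] F [-11.4   0.1   4.6] M [-0.9   2.36  0.09] w 0.0497 eul [0.0000e+00 1.7000e-01 1.7989e+02]
```

{"method": "play_rows", "body": {
  "motion": [
    [-0.007,0,0,0,0,0,0],
    [-0.014,0,0,0,0,0,0],
    [-0.021,0,0,0,0,0,0],
    [-0.021,0,0,0,0,0,0]
  ]
}}

```text
time: 21.98
ee_pos: [0.5144, 0.2114, 0.0241]
eef_rot: [0.986, 0.165, 0.004, -0.0]
ft_force: [2.7, 1.3, -12.1]
width: 0.0494
```

```bash
python3 - <<'E'
from h import *
hold()
E
```

```text
t 21.98 low [74.4  1.1 31. ] stopend [-75.6   1.2  29.8] F [  3.    0.4 -12.1] M [ 0.3  -0.55  0.13] w 0.0494 eul [3.0000e-02 4.8000e-01 1.7997e+02]
```

{"method": "play_rows", "body": {
  "motion": [
    [0,0,0.008,0,-0.005,0,0],
    [0,0,0.016,0,-0.005,0,0],
    [0,0,0.016,0,-0.005,0,0]
  ]
}}

```text
time: 22.35
ee_pos: [0.5143, 0.2114, 0.0237]
eef_rot: [0.986, 0.165, 0.0, 0.001]
ft_force: [-13.6, -6.8, 27.0]
width: 0.0493
```

```bash
python3 - <<'E'
from h import *
hold()
E
```

```text
t 22.35 low [74.5  1.1 29.9] stopend [-75.5   1.2  30. ] F [-15.1  -2.1  27. ] M [-1.32  2.89  0.18] w 0.0493 eul [ 4.0000e-02 -2.0000e-02  1.7985e+02]
```

It's flat on the bed at 30.0 mm and against the stop. I'll ease the press and release.

{"method": "play_rows", "body": {
  "motion": [
    [0,0,-0.008,0,0,0,0],
    [0,0,-0.008,0,0,0,0],
    [0,0,-0.008,0,0,0,62],
    [0,0,-0.008,0,0,0,66],
    [0,0,-0.008,0,0,0,80]
  ]
}}

```text
time: 22.98
ee_pos: [0.5144, 0.2114, 0.0228]
eef_rot: [0.986, 0.165, 0.0, 0.0]
ft_force: [-0.9, 0.0, -1.2]
width: 0.0614
```

{"method": "play_rows", "body": {
  "motion": [
    [0,0,0,0,0,0,90],
    [0,0,-0.1,0,0,0,100],
    [0,0,-0.3,0,0,0,100],
    [0,0,-0.5,0,0,0,100],
    [0,0,-0.5,0,0,0,100]
  ]
}}

```text
time: 23.6
ee_pos: [0.516, 0.2127, 0.1272]
eef_rot: [0.986, 0.165, 0.003, 0.0]
ft_force: [1.1, 0.9, -0.6]
width: 0.0869
```

{"method": "play_rows", "body": {
  "motion": [
    [-0.05,0.3,0,0,0,0,100],
    [-0.1,0.6,0,0,0,0,100],
    [-0.25,0.98,0,0,0,0,100],
    [-0.25,0.98,0,0,0,0,100],
    [-0.25,0.98,0,0,0,0,100]
  ]
}}

```text
time: 24.22
ee_pos: [0.5303, 0.0081, 0.1229]
eef_rot: [0.987, 0.163, -0.0, 0.001]
ft_force: [0.3, 0.0, 1.1]
width: 0.0874
```

```bash
python3 - <<'E'
from h import *
np.set_printoptions(precision=4,suppress=True)
T=eyes.camera("top");S=eyes.camera("side")
print(r.read_state()["ee_pos"])
mt,ms=blob(cmask(T["image"],"cream"),(258,252)),blob(cmask(S["image"],"cream"),(274,300))
print(mt.sum(),ms.sum())
print("fine",fitbox([T],[mt],[.515,.212,.3315],.0425),fitbox([S],[ms],[.515,.212,.3315],.0425))
for d in(proj(T,[.54,-.19,.02]),): p=d.astype(int)
a=cv2.resize(T["image"][p[1]-50:p[1]+50,p[0]-50:p[0]+50],(400,400),interpolation=2)
p=proj(S,[.515,.21,.03]).astype(int);b=cv2.resize(S["image"][p[1]-50:p[1]+50,p[0]-50:p[0]+50],(400,400),interpolation=2)
save(np.hstack([a,b]),"c1.png")
o=(.54,-.186)
for n,c in(("top",T),("side",S)):
  for l in(-.02,0,.02):
    xs,ys,m=rect(c,o,.325,.03,(-.12,.12),(l-.006,l+.006)); print(n,"lips",l,edges(xs,m.mean(0),8))
  for a in((-.07,-.055),(-.03,0),(0,.03),(.055,.07)):
    xs,ys,m=rect(c,o,.325,.006,a,(-.07,.07)); print(n,"tray",a,edges(ys,m.mean(1),4))
  for a in((-.05,-.04),(.04,.05)):
    xs,ys,m=rect(c,o,.325,.02,a,(-.07,.07)); print(n,"rib",a,edges(ys,m.mean(1),6))
  xs,ys,m=rect(c,o,.325,.006,(-.12,.12),(-.038,-.030)); print(n,"trayends",edges(xs,m.mean(0),4))
  xs,ys,m=rect(c,o,.325,.006,(-.12,.12),(.030,.038)); print(n,"trayends",edges(xs,m.mean(0),4))
E
```

```text
[0.5304 0.0111 0.1231]
13752 1604
fine (array([0.515 , 0.212 , 0.3315]), np.float64(13752.0)) (array([0.5162, 0.2116, 0.3284]), np.float64(86.328125))
top lips -0.02 [(np.float64(-106.0), np.float64(-5.2)), (np.float64(-57.0), np.float64(-1.0)), (np.float64(31.5), np.float64(-1.7)), (np.float64(36.0), np.float64(1.2)), (np.float64(46.0), np.float64(0.9)), (np.float64(74.0), np.float64(-2.8)), (np.float64(79.0), np.float64(3.1)), (np.float64(96.5), np.float64(6.7))]
top lips 0 [(np.float64(-106.0), np.float64(-5.5)), (np.float64(-58.0), np.float64(-1.2)), (np.float64(31.0), np.float64(-1.9)), (np.float64(36.5), np.float64(1.2)), (np.float64(43.0), np.float64(0.9)), (np.float64(72.5), np.float64(-2.8)), (np.float64(80.0), np.float64(3.3)), (np.float64(96.0), np.float64(6.4))]
top lips 0.02 [(np.float64(-106.0), np.float64(-4.7)), (np.float64(-57.5), np.float64(-1.6)), (np.float64(32.0), np.float64(-2.3)), (np.float64(36.5), np.float64(1.4)), (np.float64(49.0), np.float64(1.0)), (np.float64(73.0), np.float64(-3.1)), (np.float64(79.5), np.float64(2.7)), (np.float64(96.5), np.float64(6.2)
[... 3341 characters left out ...]
 (np.float64(44.5), np.float64(0.9)), (np.float64(54.5), np.float64(-0.8)), (np.float64(61.0), np.float64(8.5))]
side rib (0.04, 0.05) [(np.float64(-32.0), np.float64(-4.8)), (np.float64(-22.0), np.float64(-0.6)), (np.float64(21.0), np.float64(0.5)), (np.float64(28.5), np.float64(-1.5)), (np.float64(53.0), np.float64(-1.3)), (np.float64(60.0), np.float64(8.0))]
side trayends [(np.float64(-106.5), np.float64(-10.2)), (np.float64(68.0), np.float64(2.1)), (np.float64(78.5), np.float64(-3.7)), (np.float64(87.0), np.float64(3.4))]
side trayends [(np.float64(-106.0), np.float64(-10.9)), (np.float64(60.0), np.float64(-1.7)), (np.float64(66.5), np.float64(-1.1)), (np.float64(72.0), np.float64(1.1))]
```

View pics/c1.png

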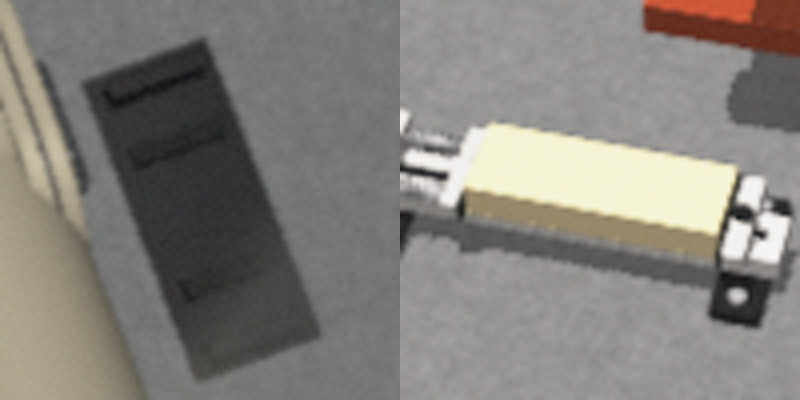

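The fine stone lies flat on the bed between jaw and stop (right half, 465–735), and the empty stand with its two ribs is visible on the left. The stand centre works out at about (0.5375, −0.189) with yaw 0.325. Now I pick up the parked coarse stone.

{"method": "play_rows", "body": {
  "motion": [
    [-0.009,0.003,0.2,0,0,0,100],
    [-0.009,0.003,0.4,0,0,0,100],
    [-0.009,0.003,0.55,0,0,0,100],
    [-0.009,0.003,0.59,0,0,0,100],
    [-0.009,0.003,0.59,0,0,0,100]
  ]
}}

```text
time: 24.95
ee_pos: [0.5292, 0.0098, 0.0053]
eef_rot: [0.986, 0.166, 0.0, 0.0]
ft_force: [0.8, 0.1, 0.5]
width: 0.0874
```

{"method": "play_rows", "body": {
  "motion": [
    [0,0,0,0,0,0,60],
    [0,0,0,0,0,0,56],
    [0,0,0,0,0,0,0],
    [0,0,0,0,0,0,0],
    [0,0,0,0,0,0,0]
  ],
  "squeeze": 40
}}

```text
time: 25.58
ee_pos: [0.529, 0.0089, 0.0051]
eef_rot: [0.986, 0.165, 0.0, 0.0]
ft_force: [-0.4, 0.5, 4.0]
width: 0.0495
```

```bash
python3 - <<'E'
from h import *
s=r.read_state();print(s["ee_pos"],s["ft_force"],s["width"],Ro.from_quat(s["eef_rot"]).as_euler("zyx"))
# fine check from the top, arm lower now: use window only
T=eyes.camera("top");m=cmask(T["image"],"cream");w=np.zeros_like(m);w[210:300,225:292]=1
m=blob(m*w,(258,252));print(m.sum(),fitbox([T],[m],[.515,.212,.3315],.0425))
E
```

```text
[0.52902888 0.00885786 0.00505488] [-0.42465174  0.4749694   3.97775554] 0.04950376110035229 [-3.31066361e-01  2.97873454e-04  3.14106879e+00]
8 (array([0.553     , 0.15733333, 0.44483333]), np.float64(8.0))
```

{"method": "play_rows", "body": {
  "motion": [
    [0,0,-0.05,0,0,0,0],
    [0,0,-0.2,0,0,0,0],
    [0,0,-0.4,0,0,0,0],
    [0,0,-0.5,0,0,0,0],
    [0,0,-0.5,0,0,0,0]
  ]
}}

```text
time: 26.25
ee_pos: [0.5297, 0.0084, 0.1058]
eef_rot: [0.986, 0.165, 0.001, 0.001]
ft_force: [0.7, 0.0, -4.6]
width: 0.0496
```

{"method": "play_rows", "body": {
  "motion": [
    [-0.08,0.25,0,0,0,0.004,0],
    [-0.15,0.5,0,0,0,0.004,0],
    [-0.22,0.75,0,0,0,0.004,0],
    [-0.282,0.949,0,0,0,0.004,0],
    [-0.282,0.949,0,0,0,0.004,0]
  ]
}}

```text
time: 26.88
ee_pos: [0.5355, -0.1935, 0.1026]
eef_rot: [0.987, 0.158, -0.002, 0.0]
ft_force: [0.4, 0.7, -4.2]
width: 0.0495
```

{"method": "play_rows", "body": {
  "motion": [
    [0,0,0.1,0,0,0,0],
    [0,0,0.25,0,0,0,0],
    [0,0,0.32,0,0,0,0],
    [0,0,0.32,0,0,0,0],
    [0,0,0.32,0,0,0,0]
  ]
}}

```text
time: 27.5
ee_pos: [0.538, -0.1889, 0.0417]
eef_rot: [0.987, 0.162, 0.001, 0.001]
ft_force: [1.0, 0.1, -3.4]
width: 0.05
```

```bash
python3 - <<'E'
from h import *
s=r.read_state();print(s["ee_pos"],s["ft_force"],s["width"],Ro.from_quat(s["eef_rot"]).as_euler("zyx"))
print(rows([.5375,-.1889,.0255],down(.325)))
E
```

```text
[ 0.53799605 -0.18891768  0.04174863] [ 1.03092318  0.10802654 -3.36691777] 0.04998007248452898 [-3.25318574e-01  1.35005874e-03  3.14054767e+00]
[-0.002, -0.001, 0.081, 0.001, -0.001, 0.0]
```

{"method": "play_rows", "body": {
  "motion": [
    [-0.002,0,0.03,0,0,0,0],
    [-0.002,0,0.055,0,0,0,0],
    [-0.002,0,0.072,0,0,0,0],
    [-0.002,0,0.079,0,0,0,0],
    [-0.002,0,0.081,0,0,0,0]
  ]
}}

```text
time: 28.12
ee_pos: [0.5369, -0.1894, 0.0251]
eef_rot: [0.987, 0.162, -0.0, 0.0]
ft_force: [-4.0, 0.7, 2.1]
width: 0.05
```

{"method": "play_rows", "body": {
  "motion": [
    [0,0,0.004,0,0,0,0],
    [0,0,0.007,0,0,0,0],
    [0,0,0.007,0,0,0,0]
  ]
}}

```text
time: 28.5
ee_pos: [0.5369, -0.1894, 0.025]
eef_rot: [0.987, 0.162, -0.0, 0.001]
ft_force: [-10.0, 2.3, 16.9]
width: 0.0495
```

{"method": "play_rows", "body": {
  "motion": [
    [0,0,-0.007,0,0,0,0],
    [0,0,-0.007,0,0,0,62],
    [0,0,-0.007,0,0,0,66],
    [0,0,-0.007,0,0,0,80],
    [0,0,-0.007,0,0,0,100]
  ]
}}

```text
time: 29.12
ee_pos: [0.5371, -0.1894, 0.0249]
eef_rot: [0.987, 0.162, 0.0, 0.0]
ft_force: [-0.3, -0.0, -0.2]
width: 0.0704
```

{"method": "play_rows", "body": {
  "motion": [
    [0,0,-0.2,0,0,0,100],
    [0,0,-0.5,0,0,0,100],
    [0,0,-0.8,0,0,0,100],
    [0,0,-0.9,0,0,0,100],
    [0,0,-0.9,0,0,0,100]
  ]
}}

```text
time: 29.75
ee_pos: [0.5378, -0.1894, 0.2064]
eef_rot: [0.987, 0.162, 0.001, 0.001]
ft_force: [0.2, -0.2, 0.1]
width: 0.0871
```

{"method": "play_rows", "body": {
  "motion": [
    [-0.5,0.6,0,0,0,0,100],
    [-0.98,0.98,0,0,0,0,100],
    [-0.98,0.98,0,0,0,0,100],
    [-0.98,0.98,0,0,0,0,100],
    [-0.98,0.98,0,0,0,0,100]
  ]
}}

```text
time: 30.38
ee_pos: [0.41, -0.4409, 0.2027]
eef_rot: [0.987, 0.159, -0.001, -0.0]
ft_force: [0.1, 0.0, -0.3]
width: 0.0871
```

```bash
python3 - <<'E'
from h import *
np.set_printoptions(precision=4,suppress=True)
T=eyes.camera("top");S=eyes.camera("side")
s=r.read_state();print(s["time"],s["ee_pos"],s["ft_force"])
def win(m,p,h=50):
    w=np.zeros_like(m);p=p.astype(int);w[p[1]-h:p[1]+h,p[0]-h:p[0]+h]=1;return m*w
for n,k,x in(("fine","cream",[.515,.212,.0425]),("coarse","red",[.537,-.189,.0325])):
    for cn,c in(("top",T),("side",S)):
        p=proj(c,x);m=blob(win(cmask(c["image"],k),p),p);print(n,cn,m.sum(),*fitbox([c],[m],[x[0],x[1],.33],x[2]))
for l in("oil_mid","tape_mid","bar_mid"): print(l,[np.round(d["xy"],1).tolist() for c in(T,S) for d in eyes.landmark_of(c,l)[:1]])
a=cv2.resize(T["image"][120:400,110:560],(800,498),interpolation=2);save(a,"end_t.png")
p=proj(S,[.537,-.189,.03]).astype(int);b=cv2.resize(S["image"][p[1]-50:p[1]+50,p[0]-50:p[0]+50],(400,400),interpolation=2)
p=proj(S,[.515,.212,.03]).astype(int);d=cv2.resize(S["image"][p[1]-50:p[1]+50,p[0]-50:p[0]+50],(400,400),interpolation=2)
save(np.hstack([b,d]),"end_s.png")
E
```

```text
30.475 [ 0.4102 -0.4407  0.2026] [-0.4079 -0.1295 -0.311 ]
fine top 1 [0.553  0.1573 0.4433] 1.0
fine side 1606 [0.516  0.2118 0.3318] 79.609375
coarse top 1273 [ 0.54   -0.19    0.3249] 66.1875
coarse side 933 [ 0.5385 -0.189   0.3335] 55.203125
oil_mid [[342.9, 149.8], [241.7, 202.5]]
tape_mid [[502.6, 259.4], [390.9, 171.2]]
bar_mid [[184.0, 278.0], [236.5, 374.5]]
```

View pics/end_t.png

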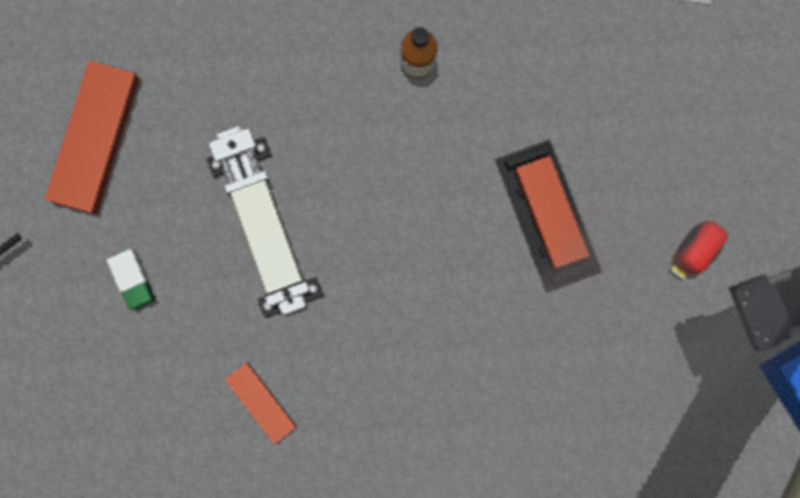

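View pics/end_s.png

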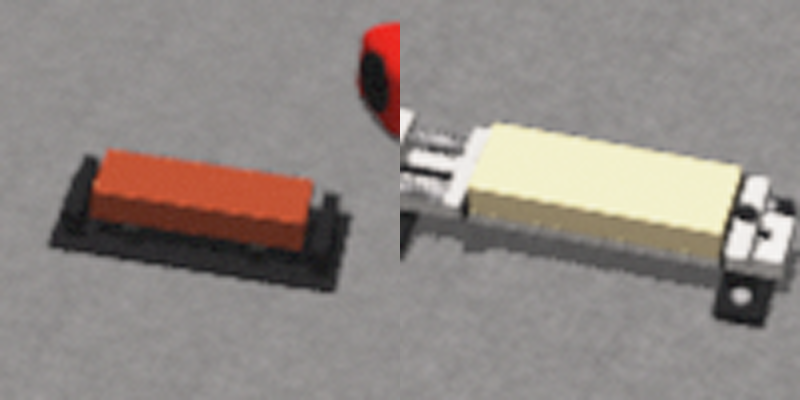

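The coarse stone sits about 1 mm off the stand's centre line in both views and square to it, and the fine stone is seated in the holder. The bystanders have not moved. Handing in.

```bash
python3 -c "
from bench import job; print(job.close_job())"
```

```text
the job is handed in; nothing more can be done
None
```

The two stones are swapped and the job is handed in. The last clock reading before hand-in was 30.5 s, against the 72 s limit. I lifted the coarse stone out, parked it on the bench, and set the fine stone tilted against the sprung jaw. I pushed the jaw back by feel, levelled the stone inside the stop, and then set the coarse stone on the drip stand.

**What the last checks showed**
- **Fine stone:** it lies flat on the holder bed, 30 mm above the bench. It is against the stop, held by the jaw, and square to the holder (yaw 0.332 rad against 0.3315). It looks centred to about 1 mm.
- **Coarse stone:** it lies flat on both ribs, square, about 1 mm off centre sideways and between the lips.
- **Gripper:** it is clear of everything.
- **Bystanders:** the oil bottle, tape measure and compound bar look unmoved in the picture. The networks' points for them shifted by up to about 5 pixels, most for the tape measure.

**Checks that failed or disagreed**
- **Top-view fit of the fine stone:** this colour fit failed, so its position rests on the side-view fit and the measured gripper position.
- **Stand centre line:** the two cameras differed by about 1.5 mm sideways.
- **Force on the fine stone:** while seating it I pressed on it for a moment with about 27 N, then eased off before releasing.

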